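# Clip on the sensor and hold the heel mould shut

### The job

Squeeze the yellow-handled sprung sensor clip open, take it off its parking stand and let it close on the upright tab of the lower mould half, jaws well down over the edge. Then set the loose upper mould half on the lower half's two dowels, red ends together (thick dowel in the wide hole), and press it down with the fingers against its spring pins until the halves meet with no gap. Finish still holding it pressed shut, with the clip left on the tab, and do not disturb the other things on the bench.

Things in the scene. Friction and masses are not known exactly. Their poses are not given: they have to be found in the camera images.
- clip_pivot (a point): Pivot pin (radius 3.5 mm, end of the throat) of the sprung steel sensor clip, mid-height in the clip, which stands with its jaws down on its stand. x along the pin, z up to the two yellow handles, y from handle to handle: squeeze along y. The frame belongs to the +y half, which leans up to 0.25 rad as the clip is squeezed. Weight 55 g.
- clip_handles (a point): Middle of the clip's handles, 24 mm above the pivot. Flat, 18 mm wide along x, 3 to 43 mm above the pivot; at rest splayed, 43 mm over their outsides at the top; squeezed to the stop parallel, about 22 mm over their outsides (takes about 9 N; 15 to 25 N holds it there).
- clip_jaws (a point): Between the tips of the clip's jaws, 32 mm below the pivot. Jaws 18 mm wide along x; with the handles squeezed to the stop they stand about 19 mm apart at the tips and 7 mm apart 8 mm below the pivot.
- clip_arm (a joint): Opening angle of the clip, rad: about 0 with the jaws closed on a 4 mm tab, 0.5 squeezed open to the stop, -0.15 shut on nothing. A spring shuts it (0.15 N m at 0, 0.35 N m at 0.5).
- clip_stand: Grey parking stand of the clip, fixed: base 70 (x) x 60 (y) x 12 mm; on it an upright steel tab 44 mm long in x, 4 mm thick in y, top edge 50 mm above the bench. Origin at the centre of the underside. The clip starts on the middle of this tab, axes alike, its pivot 8 mm above the top edge.
- tab_top (a point): Middle of the top edge of the lower mould half's upright steel tab, fixed, 50 mm above the bench. x along the tab (44 mm long) towards the dowels, y across its thickness (4 mm), z up. The tab rises 32 mm out of a foot rib 16 mm wide.
- dowel_thick (a point): Foot of the thick dowel, on the top face of the aluminium lower mould half (fixed; block 130 x 74 mm, top face 26 mm above the bench), at its red-marked end, 137 mm along x from tab_top. Dowel 12 mm across, 20 mm high, the last 8 mm tapering to 6 mm. Axes as tab_top.
- dowel_thin (a point): Foot of the thin dowel, on the same face, at the end near the tab, 88 mm from the thick one. 8 mm across, 20 mm high, the last 8 mm tapering to 3 mm.
- lift_pins (a joint): How far the four brass spring pins round the cavity are pressed in, m: 0 = standing 6 mm out of the lower half's face (they carry the upper half 6 mm clear), 0.006 = flush, halves shut. 6 N starts them, 11 N holds them in (the upper half's weight, about 3.5 N, helps); let go, they lift it again.
- grip_bar (a point): Grasp point in the upper mould half's black grip bar: 52 mm long (x), 16 mm wide (y, grasp across it), 40 mm tall; the point is 18 mm under its top, 22 mm above the plate and 42 mm above the underside. The loose upper half (about 0.35 kg) is an aluminium plate 120 (x) x 66 (y) x 20 mm, lying flat; x points to its red end.
- hole_wide (a point): Centre of the wide through hole (14 mm, at the red end) at the underside of the upper half, 44 mm from the middle. Fully shut, it coincides with dowel_thick.
- hole_narrow (a point): Centre of the narrow through hole (10 mm) at the underside of the upper half, 88 mm from the wide one. Fully shut, it coincides with dowel_thin.
- tack_jar: Bystander, loose, to be left alone: glass jar with brass-coloured lid, 54 mm across, 74 mm tall. Origin at the middle of its underside.
- spool_f: Bystander, loose, to be left alone: red thread spool, 42 mm across, 60 mm tall. Origin at the middle of its underside.
- dye_bottle: Bystander, loose, to be left alone: tan bottle with black cap, 36 mm across, 66 mm tall. Origin at the middle of its underside.

How it is judged:
By the outcome, as a careful person would: the job done as asked, in the order asked, and still so for the second after the job is handed in, while the arm keeps its last pose, push and grip.
It also fails if it takes over 61 s, if anything falls off the work surface, if the arm or the gripper's body presses on something with over 40 N, if the wrist force passes 120 N, or if a joint passes its speed limit or range.

### The arm

A 7-joint arm with a two-finger parallel gripper is mounted at the origin on the work surface; the furniture and walls round the work are solid. World frame = base frame: x ahead of the robot, y to its left, z up, the work surface at z = 0. Lengths are in m, angles in rad, forces in N, time in s.
With the tool pointing down it reaches from about 0.425 to 1.025 m from the base axis. Payload 3.6 kg.
Tool frame: the origin (TCP) lies midway between the tips of the shut fingers; the grasp point (between the pads) lies 19 mm behind it (bot.pinch_z is the distance from the TCP to the grasp point, in m); z points along the fingers, x is the direction in which the jaws open and shut, and the axes are right-handed (so a half turn about z gives the same grasp; the last joint's range is limited). The gripper opens to 85 mm and grips with 20 to 120 N. Pads are 22 mm wide; open, the fingers measure 114 mm over their backs; the gripper's body (76 mm by 85 mm) begins 54 mm behind the grasp point. The pads swing forward as they close: fully open they stand 13 mm farther back than shut.
Start: joints at [-1.395, 0.591, 0.048, 1.609, -0.033, 0.943, -0.034], TCP at [0.193, 0.699, 0.231] pointing down, gripper open.
Joint ranges: [-2.69, 2.69], [-0.47, 2.24], [-1.27, 1.36], [0.19, 2.51], [-1.53, 4.68], [0.08, 2.07], [-3.09, 3.09]. Speed limits (rad/s): [2.57, 2.57, 3.14, 3.14, 3.14, 3.14, 3.14].

### API

Orientations are given as a rotation vector (axis times angle).
In Python, from bench import bot gives the robot as it stands.
- The arm moves only by the tool step_arm, never from a script. Its argument "motion" is one flat list of numbers, 4 for each row, row after row: the shift along the tool's x, y, z in cm, then the turn about the tool's z in degrees. In form: [tx, ty, tz, twist, tx, ty, tz, twist, ...]. A call has 1 to 10 rows; each row shifts and turns the commanded pose from where the row before left it, along the tool's axes as they then stand; what a row does not reach is not made up. A row lasts 1/8 s, in which the tool goes at most 62.5 mm and 10.7 degrees, less where a joint would pass 70% of its speed; a pose out of reach is approached as far as the arm can. A call is refused whole if a number of a shift passes 6.25 or a number of a turn 10.7, either way. A call with a gripper value outside its range is refused whole. "hand" is the closure, from 0 (fully open) to 1 (shut), set as the call begins (left out, the last holds). The fingers move at their own pace and stop on an object; "squeeze" is the grip in N (left out, the last holds). Time passes only in rows, so rows that do not move let the fingers close. It gives the time, the measured TCP pose, the force and the opening at its end, in the units of the state.
- bot.read_state(): the state, without advancing time (a new reading comes with each control period).
- bot.read_camera(name): name is "scene" or "top" or "wrist"; returns a dict with "frame" (480x640x3 uint8, blue, green, red), "fx", "fy", "cx", "cy" (pixels), "T" (4x4, takes a point from camera to world coordinates); the wrist camera has in their place "T_tool_cam" (4x4, takes a point from camera to tool coordinates, whose origin is the TCP and whose axes are the tool frame's). Camera axes: x right, y down, z forward; pixel columns grow to the right and rows downward; lengths in m; the calibration is good to about 2 mm. A picture is of the moment at which its call begins: read the wrist's pose just before it. There is no depth.
- bot.finish_job(): hands the job in, once; it reports no verdict.
Trained networks look in the newest picture that a camera, given by its name, has taken for a name from the list of things; names that differ only in an ending like _2 or _b are one class to them, and where a whole thing is asked for, a point or a joint stands for the part that bears it (a point fixed in the world has none). Each returns a list of dicts, best first, with "p" (0 to 1); they miss things now and then, are a little off and sometimes report something else, mostly with a low value. They report only what shows in the picture. A call takes as long as a camera call.
- bot.search_frame(camera, thing): "at" ([x, y, z] in m, in the coordinates of the camera as it stood for that picture, good to about 4 mm: the middle of the surface that is visible of it).
- bot.regions_of(camera, thing): "region" (480x640 bool, what is visible of it).
The state is a dict: "time": time; "joint_pos": joint angles; "dq": joint speeds; "effort": joint torques, N m; "ee_pos": TCP position; "tool_rot": TCP orientation; "ft_force": force on the tool from outside, world axes, zero at the start; "torque": the same for the moment, N m; "width": finger opening in m.
Only numpy, scipy, OpenCV 4.12 (cv2) and the standard library are available. Lean on these libraries where they do the work, as an engineer would, in place of code of your own. Each camera call takes 0.05 s, during which the arm holds its last target.

## Working session

There is one attempt and no reset: what is moved stays moved. The work goes in short steps, Python scripts to look and compute and a tool call to move; the robot and the scene stay as the last step left them, time stands still between calls to the robot, and variables do not carry over. Pictures are saved under pics/ and viewed, and the job is handed in when it is done.

Besides the shell and the picture viewer there is one more tool, called as name(argument=value, ...), one argument or row to a line, values as JSON. step_arm: Moves the arm, as the interface text tells. Its arguments: {"type":"object","properties":{"motion":{"type":"array","items":{"type":"number"}},"hand":{"type":"number"},"squeeze":{"type":"number"}},"required":["motion"]}

```bash
mkdir -p pics; ls
cat > h.py <<'E'
import numpy as np, cv2
from scipy.spatial.transform import Rotation as R
from bench import bot
np.set_printoptions(precision=4,suppress=True)
def tool(s=None):
    s=s or bot.read_state()
    T=np.eye(4);T[:3,:3]=R.from_rotvec(s["tool_rot"]).as_matrix();T[:3,3]=s["ee_pos"];return T
def cam(n,save=None):
    s=bot.read_state();c=bot.read_camera(n)
    T=np.array(c["T"]) if "T" in c else tool(s)@np.array(c["T_tool_cam"])
    if save: cv2.imwrite("pics/"+save,c["frame"])
    return c,T
def ray(c,T,u,v):
    d=T[:3,:3]@np.array([(u-c["cx"])/c["fx"],(v-c["cy"])/c["fy"],1]);return T[:3,3],d
def atz(c,T,u,v,z):
    o,d=ray(c,T,u,v);return o+d*(z-o[2])/d[2]
def proj(c,T,p):
    q=np.linalg.inv(T)@np.append(p,1);return np.array([c["fx"]*q[0]/q[2]+c["cx"],c["fy"]*q[1]/q[2]+c["cy"]])
E
python3 - <<'E'
from h import *
s=bot.read_state();print(s)
names="clip_pivot clip_handles clip_jaws clip_stand tab_top dowel_thick dowel_thin grip_bar hole_wide hole_narrow tack_jar spool_f dye_bottle".split()
for n in ["scene","top","wrist"]:
    c,T=cam(n,n+"0.png"); print(n,c["fx"],T)
    for t in names:
        for r in bot.search_frame(n,t)[:2]:
            p=T@np.append(r["at"],1); print(n,t,round(r["p"],2),p[:3],proj(c,T,p[:3]).round())
print(bot.read_state()["time"])
E
```

```text
pics
{'time': 0.0, 'joint_pos': array([-1.3945,  0.5921,  0.0483,  1.6098, -0.0333,  0.9427, -0.0337]), 'dq': array([ 0.0006, -0.0011,  0.001 , -0.001 , -0.0006, -0.0005, -0.0013]), 'effort': array([  0.0012, -54.8679,   1.5468, -19.8125,   0.0094,   0.0087,
         0.    ]), 'ee_pos': array([0.193 , 0.698 , 0.2301]), 'tool_rot': array([ 2.4988,  1.9017, -0.0027]), 'ft_force': array([0.3626, 0.307 , 0.2089]), 'torque': array([ 0.0749, -0.0373, -0.0476]), 'width': 0.0857429654772429}
scene 517.5708998964641 [[-0.5231 -0.5108  0.6823 -0.2983]
 [-0.8523  0.3153 -0.4174  0.3865]
 [-0.002  -0.7998 -0.6003  0.7909]
 [ 0.      0.      0.      1.    ]]
scene clip_stand 0.4 [ 0.5108 -0.0261  0.0229] [290. 274.]
scene tab_top 0.61 [ 0.5172 -0.0241  0.0231] [288. 273.]
scene tab_top 0.27 [0.4466 0.2075 0.0231] [204. 331.]
scene dowel_thick 0.68 [ 0.5159 -0.0274  0.0297] [290. 271.]
scene dowel_thin 0.61 [ 0.5202 -0.0258  0.0228] [288. 272.]
scene grip_bar 0.65 [0.4467 0.209  0.0163] [204. 334.]
scene hole_wide 0.64 [0.4509 0.21   0.0218] [202. 331.]
scene hole_wide 0.55 [ 0.4438 -0.4257  0.047
[... 723 characters left out ...]
333 -0.0377  0.0226] [290. 226.]
top grip_bar 0.74 [0.47   0.1987 0.0208] [181. 258.]
top hole_wide 0.73 [0.4637 0.1963 0.0188] [182. 261.]
top hole_narrow 0.71 [ 0.5388 -0.0342  0.0231] [289. 224.]
top hole_narrow 0.61 [0.4694 0.1947 0.019 ] [183. 258.]
top tack_jar 0.68 [0.6124 0.1628 0.0748] [192. 187.]
top spool_f 0.57 [ 0.6048 -0.2399  0.0641] [384. 187.]
top spool_f 0.55 [0.4693 0.199  0.0165] [181. 258.]
top dye_bottle 0.75 [ 0.455  -0.4209  0.0396] [472. 257.]
top dye_bottle 0.31 [ 0.5323 -0.0354  0.0239] [289. 226.]
wrist 376.85399896136005 [[ 0.2671  0.9294  0.2545  0.129 ]
 [ 0.9637 -0.2578 -0.0698  0.7172]
 [ 0.0007  0.2639 -0.9645  0.3729]
 [ 0.      0.      0.      1.    ]]
2.1
```

View pictures.

```bash
python3 -c "
import cv2
for n in ['scene','top']:
    a=cv2.imread(f'pics/{n}0.png');cv2.imwrite(f'pics/{n}0c.png',cv2.resize(a[150:400,120:540],(800,476),interpolation=cv2.INTER_CUBIC))"
```

```text
(no output)
```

View pics/scene0.png

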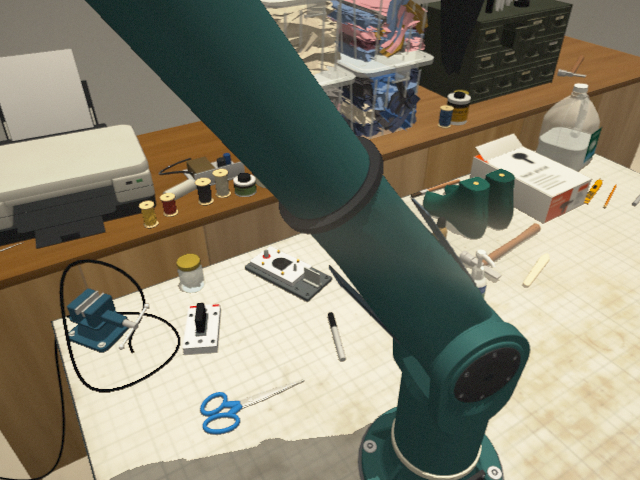

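View pics/top0.png

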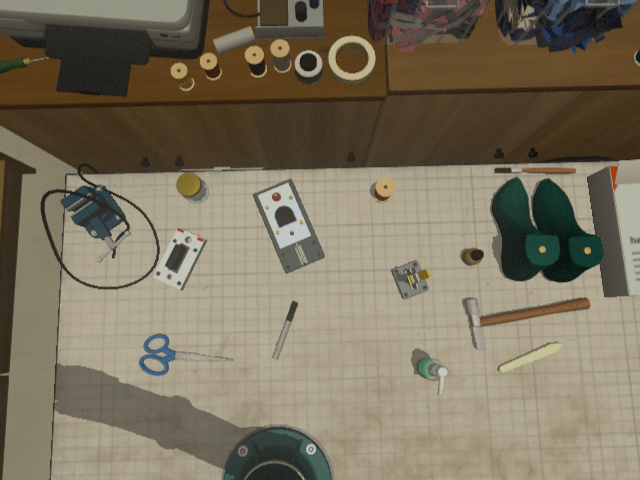

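View pics/wrist0.png

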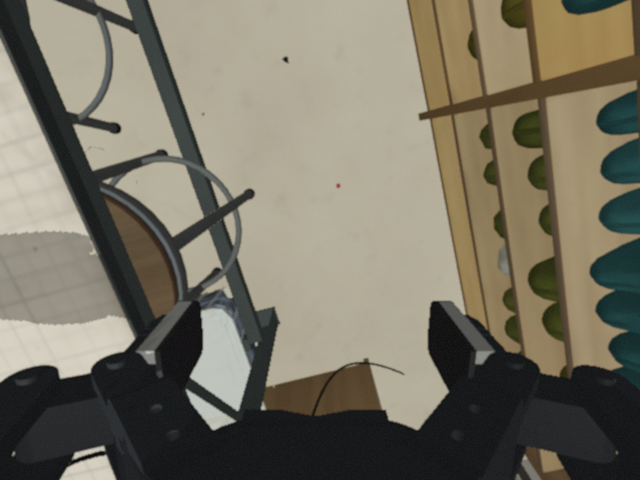

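```bash
python3 -c "
import cv2
a=cv2.imread('pics/top0.png');cv2.imwrite('pics/t1.png',cv2.resize(a[190:320,120:330],(800,495),interpolation=cv2.INTER_CUBIC));cv2.imwrite('pics/t2.png',cv2.resize(a[160:320,340:520],(675,600),interpolation=cv2.INTER_CUBIC))
a=cv2.imread('pics/scene0.png');cv2.imwrite('pics/s1.png',cv2.resize(a[200:380,150:350],(660,594),interpolation=cv2.INTER_CUBIC))"
```

```text
(no output)
```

View pics/t1.png

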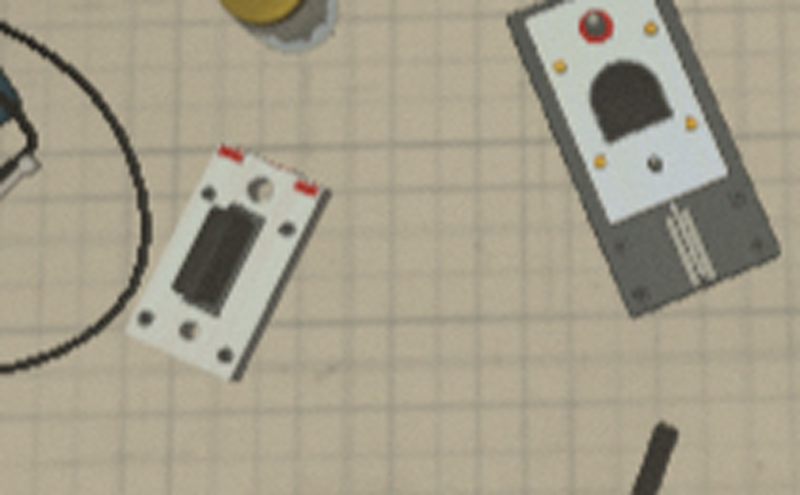

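View pics/t2.png

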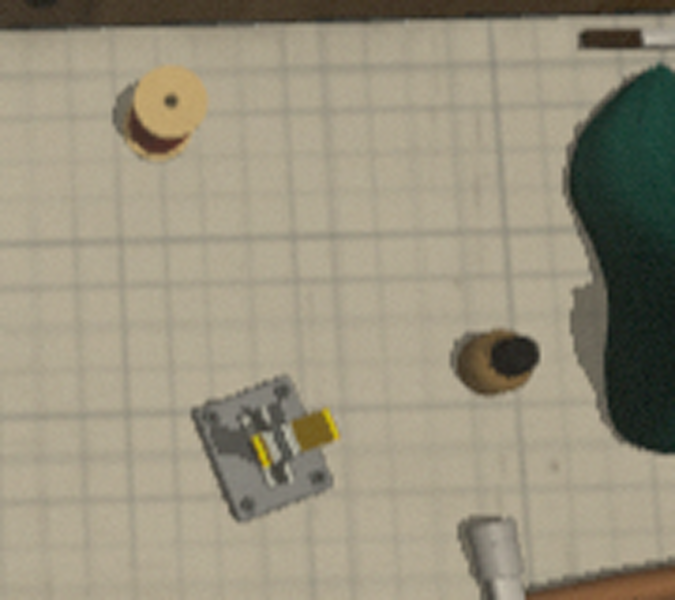

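View pics/s1.png

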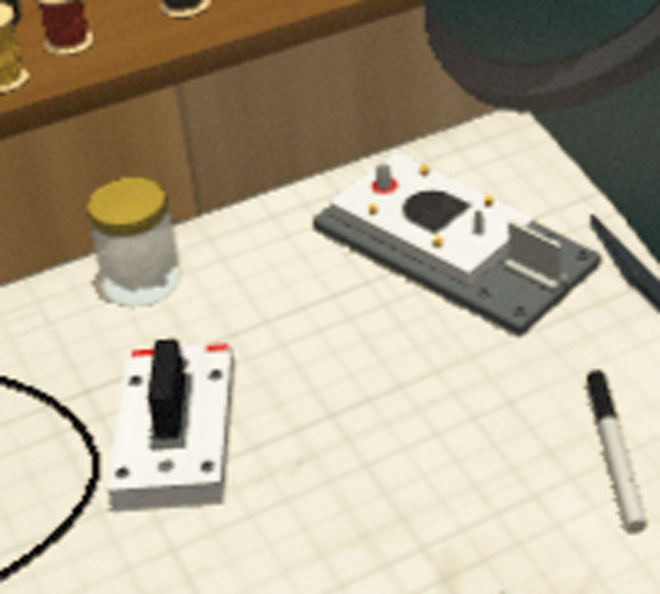

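```bash
cat >> h.py <<'E'
def ang(T): return np.degrees(np.arctan2(T[1,0],T[0,0]))
def plan(p,a=None,n=None,T=None,v=5.0,w=10.0):
    """rows to world point p(m), tool x heading a(deg)"""
    T=tool() if T is None else T; d=(np.array(p)-T[:3,3])*100
    tw=0 if a is None else -((a-ang(T)+180)%360-180)
    n=n or int(max(1,np.ceil(np.linalg.norm(d)/v),np.ceil(abs(tw)/w)))
    Rm=T[:3,:3]; out=[]
    for i in range(n):
        s=Rm.T@(d/n); out+=[*np.round(s,2),round(tw/n,1)]
        Rm=Rm@R.from_euler('z',tw/n,degrees=True).as_matrix()
    print(n,"rows from",T[:3,3],round(ang(T),1)); 
    for i in range(0,n,10): print([float(x) for x in out[4*i:4*i+40]])
E
python3 - <<'E'
from h import *
T=tool();print(T)
T2=T.copy();T2[2,3]+=.17
plan([.45,.20,.36],-20,T=T2)
E
```

```text
[[ 0.2665  0.9638  0.      0.1932]
 [ 0.9638 -0.2665  0.      0.6988]
 [ 0.      0.     -1.      0.2313]
 [ 0.      0.      0.      1.    ]]
12 rows from [0.1932 0.6988 0.4013] 74.5
[-3.44, 3.17, 0.34, 7.9, -2.97, 3.61, 0.34, 7.9, -2.45, 3.98, 0.34, 7.9, -1.88, 4.28, 0.34, 7.9, -1.27, 4.5, 0.34, 7.9, -0.64, 4.63, 0.34, 7.9, -0.0, 4.68, 0.34, 7.9, 0.64, 4.63, 0.34, 7.9, 1.27, 4.5, 0.34, 7.9, 1.87, 4.28, 0.34, 7.9]
[2.44, 3.99, 0.34, 7.9, 2.96, 3.61, 0.34, 7.9]
```

step_arm(
  motion=[0, 0, -5, 0, 0, 0, -5, 0, 0, 0, -5, 0],
)

```text
time: 2.48
ee_pos: [0.1932, 0.6986, 0.3828]
tool_rot: [2.5, 1.902, -0.0]
ft_force: [-0.9, 0.8, -0.2]
width: 0.0854
```

step_arm(
  motion=[-3.4, 3.2, 0, 8, -3, 3.6, 0, 8, -2.5, 4, 0, 8, -1.9, 4.3, 0.5, 8, -1.3, 4.5, 1, 8, -0.6, 4.6, 1, 8, 0, 4.7, 1, 8, 0.6, 4.6, 1, 8, 1.3, 4.5, 1, 8, 1.9, 4.3, 1, 8],
)

```text
time: 3.72
ee_pos: [0.4041, 0.2791, 0.3164]
tool_rot: [-3.137, 0.156, -0.001]
ft_force: [1.5, -0.9, 0.0]
width: 0.0853
```

Run:
```python
from h import *
T=tool();print(T[:3,3],ang(T),bot.read_state()["joint_pos"])
c,Tc=cam("wrist","w1.png")
plan([.44,.05,.22],-67)
```

```text
[0.4041 0.2791 0.3164] -5.706433800509075 [-1.0974  0.205   0.4772  2.0447 -0.1185  0.9166 -0.6562]
7 rows from [0.4063 0.2713 0.3153] -6.4
[0.83, 3.08, 1.38, 8.7, 1.29, 2.92, 1.38, 8.7, 1.71, 2.7, 1.38, 8.7, 2.1, 2.41, 1.38, 8.7, 2.43, 2.06, 1.38, 8.7, 2.72, 1.67, 1.38, 8.7, 2.94, 1.25, 1.38, 8.7]
```

View pics/w1.png

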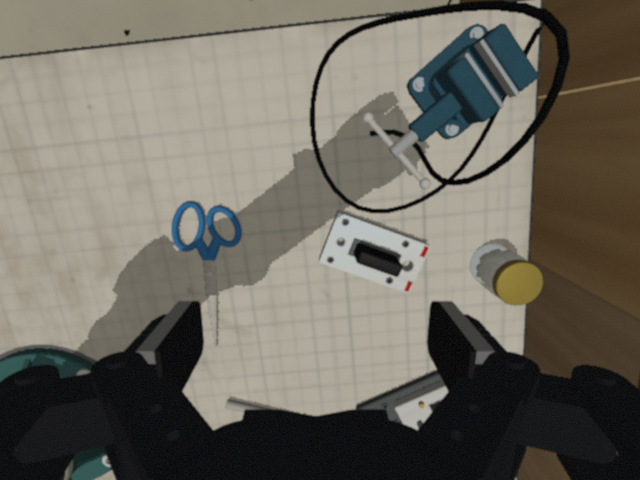

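Run:
```python
from h import *
plan([.46,-.065,.2],-67,n=9)
```

```text
9 rows from [0.4063 0.2713 0.3153] -6.4
[1.01, 3.64, 1.3, 6.7, 1.43, 3.5, 1.3, 6.7, 1.83, 3.31, 1.3, 6.7, 2.2, 3.07, 1.3, 6.7, 2.55, 2.79, 1.3, 6.7, 2.86, 2.47, 1.3, 6.7, 3.13, 2.12, 1.3, 6.7, 3.35, 1.74, 1.3, 6.7, 3.54, 1.33, 1.3, 6.7]
```

step_arm(
  motion=[1, 3.6, 1.3, 6.7, 1.4, 3.5, 1.3, 6.7, 1.8, 3.3, 1.3, 6.7, 2.2, 3.1, 1.3, 6.7, 2.6, 2.8, 1.3, 6.7, 2.9, 2.5, 1.3, 6.7, 3.1, 2.1, 1.3, 6.7, 3.4, 1.7, 1.3, 6.7, 3.5, 1.3, 1.3, 6.7, 0, 0, 0, 0],
)

```text
time: 5.03
ee_pos: [0.4641, -0.0569, 0.1991]
tool_rot: [2.633, -1.711, 0.001]
ft_force: [-0.2, 0.1, -0.2]
width: 0.0854
```

Run:
```python
from h import *
import pickle
T=tool();print(T[:3,3],ang(T),bot.read_state()["joint_pos"])
c,Tc=cam("wrist","w2.png");pickle.dump((c,Tc),open("w2.pkl","wb"))
for t in "tab_top dowel_thick dowel_thin".split():
    for r in bot.search_frame("wrist",t)[:2]:
        p=Tc@np.append(r["at"],1); print(t,round(r["p"],2),p[:3],proj(c,Tc,p[:3]).round())
```

```text
[ 0.4641 -0.0569  0.1991] -66.05595741469004 [-0.5269  0.3973  0.7196  2.2249 -0.4282  0.6559 -0.6532]
tab_top 0.63 [ 0.5448 -0.026   0.0254] [321. 115.]
dowel_thick 0.69 [ 0.5468 -0.0298  0.0207] [326. 115.]
dowel_thin 0.8 [ 0.5449 -0.024   0.0224] [319. 114.]
```

View pics/w2.png

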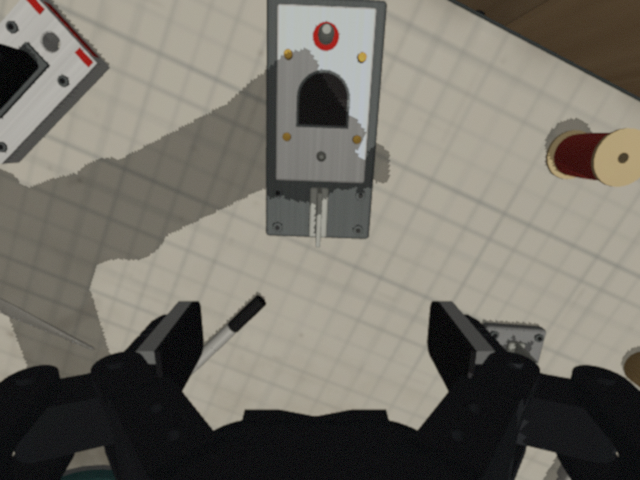

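```bash
python3 -c "
import cv2
a=cv2.imread('pics/w2.png');cv2.imwrite('pics/w2c.png',cv2.resize(a[0:250,220:420],(480,600),interpolation=cv2.INTER_CUBIC))"
```

```text
(no output)
```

View pics/w2c.png

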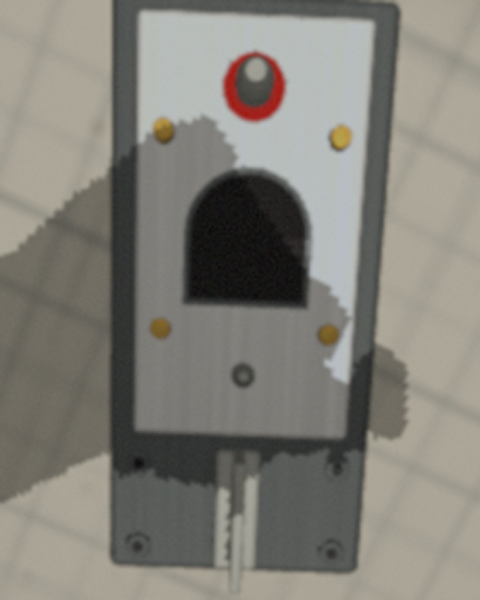

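Run:
```python
from h import *
import pickle
c,Tc=pickle.load(open("w2.pkl","rb"))
a=atz(c,Tc,325.8,36.3,.026);b=atz(c,Tc,321.3,156.7,.026+.01)
e=atz(c,Tc,317.9,246.7,.05)
print(a,b,e,np.linalg.norm((a-b)[:2]),np.linalg.norm((a-e)[:2]),"expect .088 .159")
for p,q in((a,b),(a,e)): print(np.degrees(np.arctan2((p-q)[1],(p-q)[0])))
u=(a-e)[:2];u/=np.linalg.norm(u)
print("tab",a[:2]-.137*u, e[:2]+.022*u, "thin",b[:2]+0, a[:2]-.088*u)
plan([.44-.05,-.27-.03,.2],-60)
```

```text
[ 0.5972 -0.0063  0.026 ] [ 0.5155 -0.039   0.036 ] [ 0.4506 -0.0649  0.05  ] 0.08800359859535108 0.15785830271021317 expect .088 .159
21.845070632538356
21.79321884111023
tab [ 0.47   -0.0571] [ 0.4711 -0.0567] thin [ 0.5155 -0.039 ] [ 0.5155 -0.0389]
6 rows from [ 0.464  -0.0528  0.1995] -65.6
[3.24, 2.82, -0.01, -0.9, 3.2, 2.88, -0.01, -0.9, 3.15, 2.93, -0.01, -0.9, 3.1, 2.98, -0.01, -0.9, 3.05, 3.03, -0.01, -0.9, 3.0, 3.08, -0.01, -0.9]
```

step_arm(
  motion=[3.2, 2.8, 0, -0.9, 3.2, 2.9, 0, -0.9, 3.2, 2.9, 0, -0.9, 3.2, 3, 0, -0.9, 3, 3, 0, -0.9, 3, 3, 0, -0.9, 2, 1, 0, 0, 0, 0, 0, 0, 0, 0, 0, 0, 0, 0, 0, 0],
)

```text
time: 6.48
ee_pos: [0.3918, -0.3213, 0.1991]
tool_rot: [-2.717, 1.575, 0.001]
ft_force: [0.1, 0.4, 0.8]
width: 0.0855
```

Run:
```python
from h import *
import pickle
c,Tc=cam("wrist","w3.png");pickle.dump((c,Tc),open("w3.pkl","wb"))
T=tool();print(T[:3,3],ang(T),bot.read_state()["joint_pos"])
for t in "clip_pivot clip_handles clip_stand".split():
    for r in bot.search_frame("wrist",t)[:2]:
        p=Tc@np.append(r["at"],1); print(t,round(r["p"],2),p[:3],proj(c,Tc,p[:3]).round())
T=tool();print(T[:3,3],ang(T))
a=cv2.imread('pics/w3.png');cv2.imwrite('pics/w3c.png',cv2.resize(a[0:300,160:480],(640,600),interpolation=cv2.INTER_CUBIC))
```

```text
[ 0.3918 -0.3216  0.1992] -60.210873815955594 [ 0.1075  0.4344  0.655   2.1429 -0.4155  0.6902 -0.0067]
clip_pivot 0.57 [ 0.4095 -0.2913  0.0742] [292. 194.]
clip_handles 0.62 [ 0.414  -0.2905  0.0744] [294. 188.]
clip_stand 0.63 [ 0.424  -0.2903  0.0104] [303. 169.]
clip_stand 0.31 [ 0.4203 -0.304   0.0807] [315. 191.]
[ 0.3916 -0.3225  0.1993] -60.28471843461786
```

View pics/w3.png

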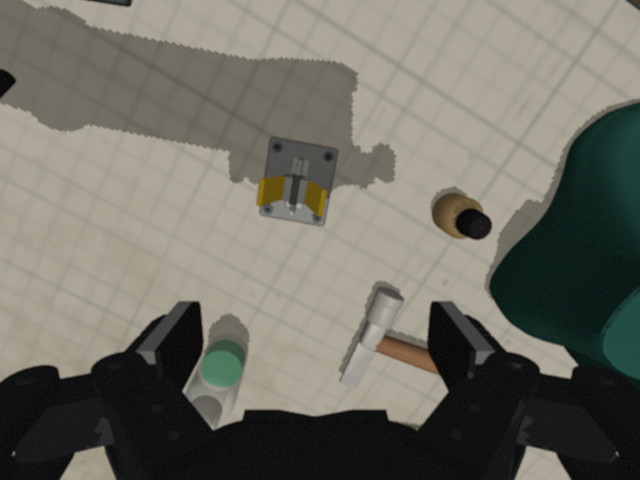

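```bash
python3 -c "
import cv2
a=cv2.imread('pics/w3.png');cv2.imwrite('pics/w3d.png',cv2.resize(a[125:235,240:350],(600,600),interpolation=cv2.INTER_CUBIC))"
```

```text
(no output)
```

View pics/w3d.png

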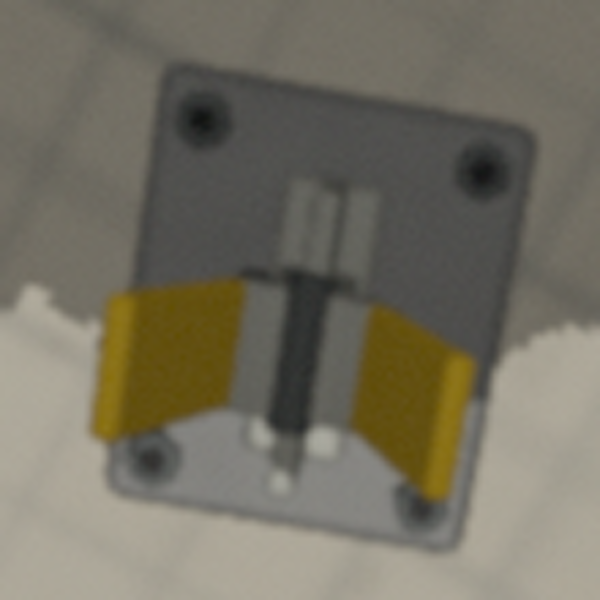

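Run:
```python
from h import *
import pickle
c,Tc=pickle.load(open("w3.pkl","rb"))
f=lambda u,v,z: atz(c,Tc,240+u/5.4545,125+v/5.4545,z)
H=[f(u,v,.012) for u,v in((202,118),(483,172),(152,459),(420,505))]
m=np.mean(H,0);print("stand",m,H)
dx=(H[0]+H[1]-H[2]-H[3])/2;print("x head",np.degrees(np.arctan2(dx[1],dx[0])),np.linalg.norm(dx))
dy=(H[0]+H[2]-H[1]-H[3])/2;print("y head",np.degrees(np.arctan2(dy[1],dy[0]))-90,np.linalg.norm(dy))
L=(f(118,300,.1)+f(103,437,.1))/2;Rr=(f(460,358,.1)+f(437,492,.1))/2
print("handles",(L+Rr)/2,L-Rr,np.linalg.norm((L-Rr)[:2]),np.degrees(np.arctan2(*(L-Rr)[1::-1]))-90)
t=f(283,482,.05);b=f(320,185,.05);print("tab ends",t,b,(t+b)/2,np.linalg.norm(t-b),np.degrees(np.arctan2(*(b-t)[1::-1])))
plan([m[0],m[1],.2],-68)
```

```text
stand [ 0.411  -0.2919  0.012 ] [array([ 0.4292, -0.2619,  0.012 ]), array([ 0.4437, -0.3038,  0.012 ]), array([ 0.378 , -0.2802,  0.012 ]), array([ 0.393 , -0.3216,  0.012 ])]
x head 19.501570990038505 0.054040663248013446
y head 19.526847037298836 0.044210025312975285
handles [ 0.4112 -0.2918  0.1   ] [-0.0139  0.0377  0.    ] 0.04018350985903751 20.23794555206895
tab ends [ 0.3927 -0.2989  0.05  ] [ 0.4318 -0.2833  0.05  ] [ 0.4122 -0.2911  0.05  ] 0.04205622974786395 21.860481412753952
1 rows from [ 0.3916 -0.3225  0.1993] -60.3
[-1.7, -3.2, -0.07, 7.7]
```

step_arm(
  motion=[-0.8, -1.6, 2, 5, -0.8, -1.5, 2, 4.8, 0, 0, 2, 0, 0, 0, 0, 0, 0, 0, 0, 0],
)

```text
time: 7.3
ee_pos: [0.4117, -0.2954, 0.1399]
tool_rot: [2.57, -1.806, 0.001]
ft_force: [0.8, -0.5, 1.3]
width: 0.0853
```

Run:
```python
from h import *
plan([.411,-.2918,.065],-70.2,n=1)
```

```text
1 rows from [ 0.4117 -0.2954  0.1399] -70.2
[-0.37, -0.05, 7.49, 0.0]
```

step_arm(
  motion=[-0.2, 0, 2, 0, -0.1, 0, 2, 0, 0, 0, 2, 0, 0, 0, 1, 0, 0, 0, 0.5, 0, 0, 0, 0, 0, 0, 0, 0, 0],
)

```text
time: 8.18
ee_pos: [0.411, -0.2923, 0.0648]
tool_rot: [-2.571, 1.805, -0.002]
ft_force: [1.2, -0.9, 0.7]
width: 0.0852
```

Run:
```python
from h import *
plan([.411,-.2918,.065],-70.2,n=1)
c,Tc=cam("wrist","w4.png")
c,Tc=cam("top","t4.png")
plan([.411,-.2918,.065],-70.2,n=1)
a=cv2.imread('pics/t4.png');cv2.imwrite('pics/t4c.png',cv2.resize(a[160:320,340:520],(675,600),interpolation=cv2.INTER_CUBIC))
```

```text
1 rows from [ 0.411  -0.2923  0.0648] -70.2
[-0.05, -0.02, -0.02, 0.0]
1 rows from [ 0.4109 -0.2922  0.0648] -70.2
[-0.03, -0.02, -0.02, 0.0]
```

View pics/w4.png

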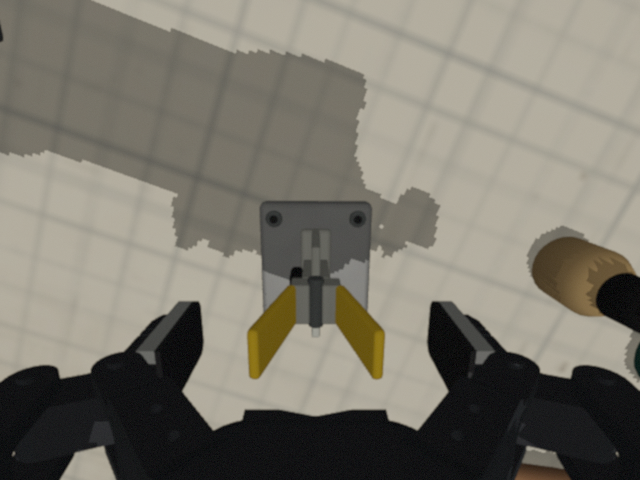

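step_arm(
  motion=[0, 0, 0, 0, 0, 0, 0, 0, 0, 0, 0, 0, 0, 0, 0, 0, 0, 0, 0, 0, 0, 0, 0, 0, 0, 0, 0, 0, 0, 0, 0, 0],
  hand=1,
  squeeze=22,
)

```text
time: 9.28
ee_pos: [0.4114, -0.293, 0.0651]
tool_rot: [2.57, -1.806, 0.004]
ft_force: [-0.1, 0.2, 6.7]
width: 0.0212
```

Run:
```python
from h import *
c,Tc=cam("wrist","w5.png")
print(bot.read_state()["ft_force"],tool()[:3,3],ang(tool()))
```

```text
[-1.5167 -0.4443  6.6793] [ 0.4114 -0.293   0.0651] -70.19108230638537
```

View pics/w5.png

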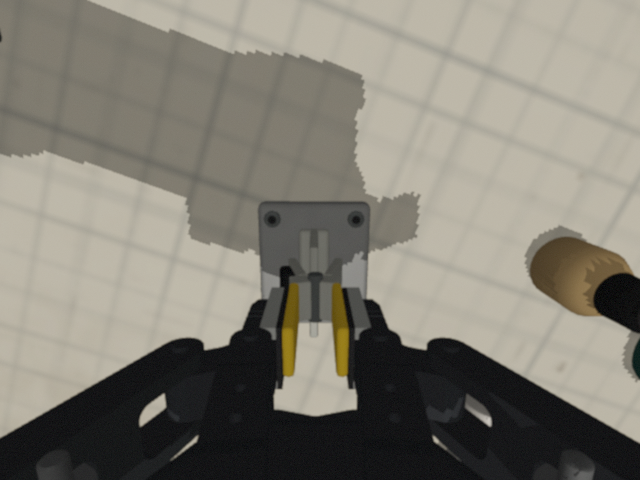

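step_arm(
  motion=[0, 0, -0.5, 0, 0, 0, -1, 0, 0, 0, -2, 0, 0, 0, -3, 0, 0, 0, -3, 0, 0, 0, -2, 0, 0, 0, 0, 0],
)

```text
time: 10.2
ee_pos: [0.4113, -0.2924, 0.1807]
tool_rot: [-2.571, 1.805, -0.005]
ft_force: [-0.4, 0.6, -0.5]
width: 0.0212
```

Run:
```python
from h import *
c,Tc=cam("wrist","w6.png")
s=bot.read_state();print(s["ft_force"],s["width"],tool()[:3,3],ang(tool()))
plan([.470,-.057,.165],-68.2,n=6)
```

```text
[-0.8172 -0.4274 -0.9245] 0.02149497619462274 [ 0.4108 -0.2918  0.1797] -70.1339223999321
6 rows from [ 0.4108 -0.2918  0.1797] -70.1
[-3.35, -2.26, 0.25, -0.3, -3.33, -2.28, 0.25, -0.3, -3.32, -2.3, 0.25, -0.3, -3.31, -2.31, 0.25, -0.3, -3.29, -2.33, 0.25, -0.3, -3.28, -2.35, 0.25, -0.3]
```

View pics/w6.png

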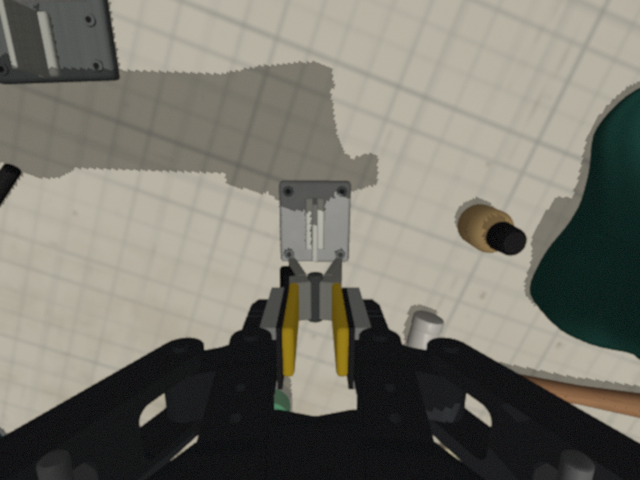

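Run:
```python
from h import *
c,Tc=cam("wrist")
M=np.array(c["T_tool_cam"])
a=cv2.imread('pics/w6.png');cv2.imwrite('pics/w6c.png',cv2.resize(a[240:400,240:400],(640,640)[:2],interpolation=cv2.INTER_CUBIC)[:600])
for z in (-.012,-.008,-.004,0,.004,.008):
    print(z,[proj(c,M,np.array([0,y,z])).round(1) for y in(-.01,-.009,.009,.01)])
print([proj(c,M,np.array([0.0095,y,-.04])).round(1) for y in(-.009,.009)])
```

```text
-0.012 [array([316.8, 299.4]), array([316.8, 301.9]), array([316.7, 345.1]), array([316.7, 347.4])]
-0.008 [array([316.7, 295.1]), array([316.7, 297.6]), array([316.7, 339.7]), array([316.7, 342. ])]
-0.004 [array([316.7, 291.1]), array([316.7, 293.4]), array([316.7, 334.7]), array([316.7, 336.9])]
0 [array([316.7, 287.2]), array([316.7, 289.5]), array([316.6, 329.9]), array([316.6, 332.1])]
0.004 [array([316.6, 283.6]), array([316.6, 285.8]), array([316.6, 325.3]), array([316.6, 327.5])]
0.008 [array([316.6, 280.1]), array([316.6, 282.3]), array([316.6, 321. ]), array([316.6, 323.1])]
[array([348.7, 340.5]), array([347.4, 392. ])]
```

View pics/w6c.png

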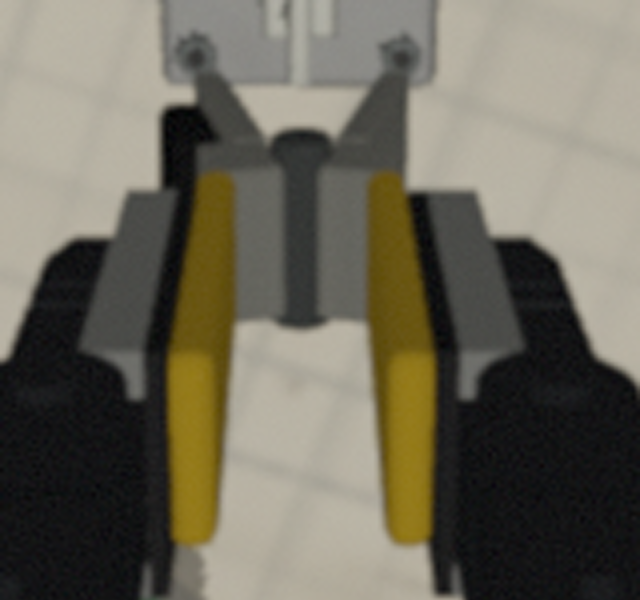

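step_arm(
  motion=[-3.3, -2.3, 0, -0.3, -3.3, -2.3, 0, -0.3, -3.3, -2.3, 0, -0.3, -3.3, -2.3, 0, -0.3, -3.3, -2.3, 0.5, -0.3, -3.3, -2.3, 0.5, -0.3, 0, 0, 0, 0, 0, 0, 0, 0, 0, 0, 0, 0],
)

```text
time: 11.42
ee_pos: [0.4696, -0.0595, 0.1692]
tool_rot: [2.596, -1.768, -0.0]
ft_force: [0.2, 0.7, -0.7]
width: 0.0215
```

Run:
```python
from h import *
import pickle
c,Tc=cam("wrist","w7.png");pickle.dump((c,Tc),open("w7.pkl","wb"))
s=bot.read_state();print(s["ft_force"],s["width"],tool()[:3,3],ang(tool()))
a=cv2.imread('pics/w7.png');cv2.imwrite('pics/w7c.png',cv2.resize(a[0:300,220:420],(533,800)[:2],interpolation=cv2.INTER_CUBIC)[:600]) if 0 else cv2.imwrite('pics/w7c.png',cv2.resize(a[0:300,200:440],(480,600),interpolation=cv2.INTER_CUBIC))
```

```text
[-0.282  -0.2431 -1.0913] 0.021449214066167014 [ 0.4697 -0.0595  0.1693] -68.50600186621503
```

View pics/w7c.png

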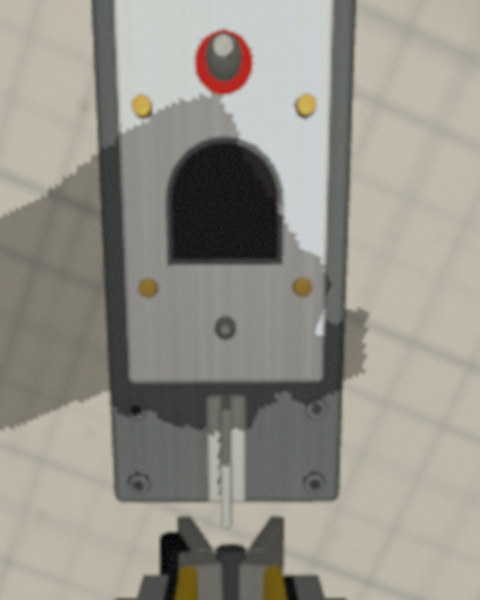

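Run:
```python
from h import *
import pickle
c,Tc=pickle.load(open("w7.pkl","rb"))
a=atz(c,Tc,311.75,31,.026);b=atz(c,Tc,312.5,163,.036);e=atz(c,Tc,313,263.5,.05)
print(a,b,e,np.linalg.norm((a-b)[:2]),np.linalg.norm((a-e)[:2]),"expect .088 .159")
for p,q in((a,b),(a,e)): print(np.degrees(np.arctan2((p-q)[1],(p-q)[0])))
u=(a-e)[:2];u/=np.linalg.norm(u)
t=a[:2]-.137*u;print("tab",t,e[:2]+.022*u,"thin",b[:2],a[:2]-.088*u)
# pixel test: x offset in tool of tab wrt pick geometry
plan([*t,.13],-90+np.degrees(np.arctan2(u[1],u[0])),n=1)
# same check at pick from w4: tab of stand in the same camera
```

```text
[ 0.5973 -0.0062  0.026 ] [ 0.5163 -0.0385  0.036 ] [ 0.4505 -0.0647  0.05  ] 0.08717635581748208 0.15806364643921697 expect .088 .159
21.73887320546714
21.73504628450297
tab [ 0.47   -0.0569] [ 0.4709 -0.0566] thin [ 0.5163 -0.0385] [ 0.5155 -0.0388]
1 rows from [ 0.4697 -0.0595  0.1693] -68.5
[-0.23, -0.13, 3.93, -0.2]
```

step_arm(
  motion=[-0.23, -0.13, 1, -0.2, 0, 0, 1.5, 0, 0, 0, 1, 0, 0, 0, 0, 0, 0, 0, 0, 0],
)

```text
time: 12.1
ee_pos: [0.4706, -0.0557, 0.1342]
tool_rot: [2.602, -1.761, 0.0]
ft_force: [-0.3, -0.2, -0.5]
width: 0.021
```

Run:
```python
from h import *
plan([.4703,-.0568,.068],-68.26,n=1)
c,Tc=cam("wrist","w8.png")
plan([.4703,-.0568,.068],-68.26,n=1)
```

```text
1 rows from [ 0.4706 -0.0557  0.1342] -68.2
[0.09, 0.06, 6.62, 0.1]
1 rows from [ 0.4707 -0.0557  0.1344] -68.2
[0.08, 0.08, 6.64, 0.1]
```

View pics/w8.png

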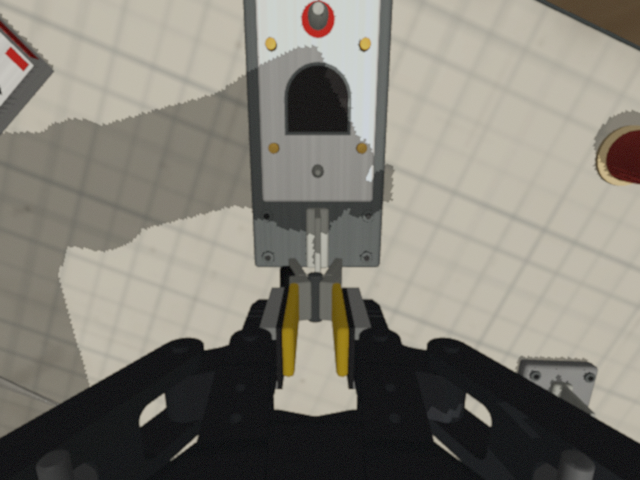

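step_arm(
  motion=[0.08, 0.07, 1, 0, 0, 0, 1.5, 0, 0, 0, 1.5, 0, 0, 0, 1, 0, 0, 0, 0.5, 0, 0, 0, 0, 0, 0, 0, 0, 0],
)

```text
time: 13.02
ee_pos: [0.4704, -0.0566, 0.0796]
tool_rot: [-2.602, 1.76, -0.001]
ft_force: [0.1, 0.0, -0.9]
width: 0.0214
```

Run:
```python
from h import *
plan([.4703,-.0568,.067],-68.26,n=1)
c,Tc=cam("wrist","w9.png");print(bot.read_state()["ft_force"])
```

```text
1 rows from [ 0.4704 -0.0566  0.0796] -68.2
[0.01, 0.02, 1.26, 0.1]
[-0.6897  0.3809 -0.6569]
```

View pics/w9.png

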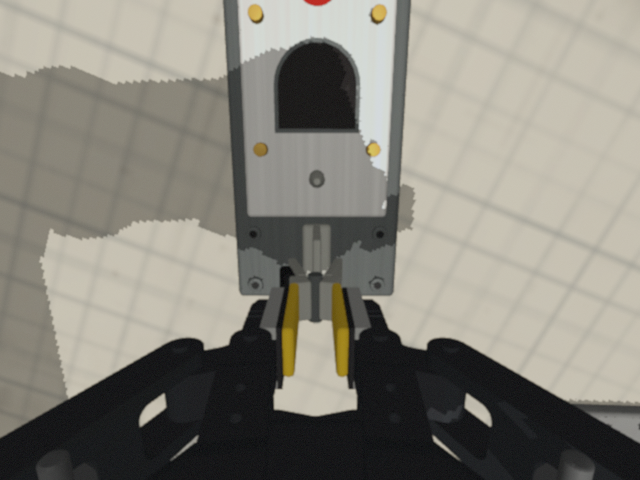

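Centred on the tab, no contact. Down the last 12 mm.

step_arm(
  motion=[0, 0, 0.6, 0, 0, 0, 0.4, 0, 0, 0, 0.2, 0, 0, 0, 0, 0, 0, 0, 0, 0],
)

```text
time: 13.7
ee_pos: [0.4702, -0.0566, 0.0673]
tool_rot: [-2.602, 1.76, -0.0]
ft_force: [1.1, 0.8, -0.7]
width: 0.0214
```

Run:
```python
from h import *
c,Tc=cam("wrist","w10.png");s=bot.read_state();print(s["ft_force"],s["torque"],tool()[:3,3])
```

```text
[ 0.3182 -0.0741 -0.3001] [0.0085 0.0385 0.0573] [ 0.4702 -0.0566  0.0674]
```

View pics/w10.png

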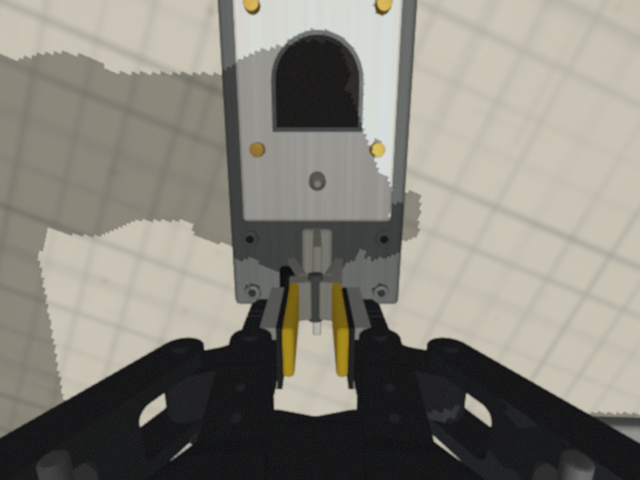

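step_arm(
  motion=[0, 0, 0, 0, 0, 0, 0, 0, 0, 0, 0, 0, 0, 0, 0, 0, 0, 0, 0, 0, 0, 0, 0, 0],
  hand=0,
)

```text
time: 14.5
ee_pos: [0.4702, -0.0565, 0.0673]
tool_rot: [-2.602, 1.76, -0.0]
ft_force: [0.3, -0.5, -0.3]
width: 0.0853
```

Run:
```python
from h import *
c,Tc=cam("wrist","w11.png");s=bot.read_state();print(s["width"],s["ft_force"],s["torque"],tool()[:3,3])
```

```text
0.08539217416095202 [ 0.4635 -0.1676 -0.3833] [-0.0081  0.022   0.0321] [ 0.4702 -0.0565  0.0673]
```

View pics/w11.png

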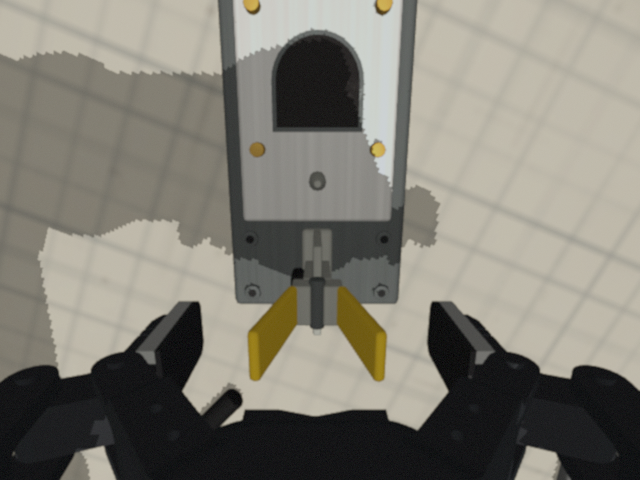

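step_arm(
  motion=[0, 0, -2, 0, 0, 0, -4, 0, 0, 0, -5, 0, 0, 0, -3, 0],
)

```text
time: 15.05
ee_pos: [0.4706, -0.0568, 0.2092]
tool_rot: [-2.601, 1.76, -0.003]
ft_force: [0.6, 0.2, -0.2]
width: 0.0851
```

Run:
```python
from h import *
T=tool();T[2,3]=.2067
plan([.42,.22,.20],-117,n=8,T=T)
```

```text
8 rows from [ 0.4706 -0.0568  0.2067] -68.2
[-3.45, -0.7, 0.08, 6.1, -3.5, -0.33, 0.08, 6.1, -3.52, 0.05, 0.08, 6.1, -3.49, 0.42, 0.08, 6.1, -3.43, 0.79, 0.08, 6.1, -3.32, 1.15, 0.08, 6.1, -3.18, 1.5, 0.08, 6.1, -3.01, 1.83, 0.08, 6.1]
```

step_arm(
  motion=[-3.4, -0.7, 0, 6.1, -3.5, -0.3, 0, 6.1, -3.5, 0, 0, 6.1, -3.5, 0.4, 0, 6.1, -3.4, 0.8, 0, 6.1, -3.3, 1.2, 0, 6.1, -3.2, 1.5, 0, 6.1, -3, 1.8, 0, 6.1, 0, 0, 0, 0, 0, 0, 0, 0],
)

```text
time: 16.3
ee_pos: [0.4193, 0.2187, 0.2072]
tool_rot: [1.643, -2.677, 0.001]
ft_force: [0.0, -0.2, 0.9]
width: 0.0853
```

Run:
```python
from h import *
import pickle
c,Tc=cam("wrist","w12.png");pickle.dump((c,Tc),open("w12.pkl","wb"))
T=tool();print(T[:3,3],ang(T),bot.read_state()["joint_pos"])
for t in "grip_bar hole_wide hole_narrow".split():
    for r in bot.search_frame("wrist",t)[:2]:
        p=Tc@np.append(r["at"],1); print(t,round(r["p"],2),p[:3],proj(c,Tc,p[:3]).round())
T=tool();print(T[:3,3],ang(T))
```

```text
[0.4194 0.2182 0.2074] -117.00887268630667 [-1.3504  0.5299  1.0889  2.2133 -0.6826  0.789  -1.8465]
grip_bar 0.75 [0.4696 0.2071 0.0167] [301. 160.]
hole_wide 0.7 [0.469  0.2098 0.0198] [299. 162.]
hole_narrow 0.94 [0.4772 0.2069 0.0188] [297. 151.]
[0.4197 0.2181 0.2075] -117.07577582213426
```

View pics/w12.png

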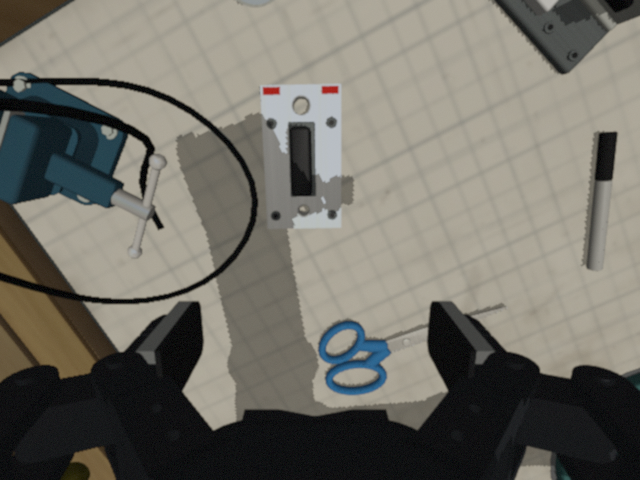

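```bash
python3 -c "
import cv2
a=cv2.imread('pics/w12.png');cv2.imwrite('pics/w12c.png',cv2.resize(a[75:235,240:370],(487,600),interpolation=cv2.INTER_CUBIC))"
```

```text
(no output)
```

View pics/w12c.png

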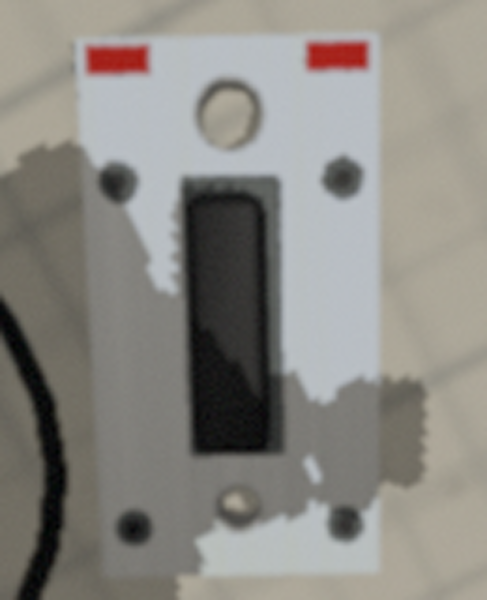

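Run:
```python
from h import *
import pickle
c,Tc=pickle.load(open("w12.pkl","rb"))
f=lambda u,v,z: atz(c,Tc,240+u/3.75,75+v/3.75,z)
w=f(229,114,.02);n=f(239,504,.02)
hd=lambda d:np.degrees(np.arctan2(d[1],d[0]))
print(w,n,(w+n)/2,np.linalg.norm(w-n),hd(w-n))
P=[f(*p,.02) for p in((118,182),(343,178),(134,527),(345,523))]
print("screws",np.mean(P,0),hd(P[0]+P[1]-P[2]-P[3]),hd(P[0]-P[1]+P[2]-P[3])-90, [np.linalg.norm(P[i]-P[j]) for i,j in((0,1),(2,3),(0,2),(1,3))])
B=[f(*p,.06) for p in((188,197),(265,197),(194,452),(268,452))]
print("bar",np.mean(B,0),hd(B[0]+B[1]-B[2]-B[3]),[np.linalg.norm(B[i]-B[j]) for i,j in((0,1),(0,2))])
m=(w+n)/2
plan([m[0],m[1],.12],hd(w-n)-90,n=2)
```

```text
[0.5084 0.187  0.02  ] [0.4306 0.2249 0.02  ] [0.4695 0.206  0.02  ] 0.08657039874437324 -25.964636002142424
screws [0.4611 0.2101 0.02  ] -25.940340512543298 -25.928323482047716 [np.float64(0.049933527908849834), np.float64(0.0499020532907992), np.float64(0.07785169539998132), np.float64(0.07773673903190097)]
bar [0.4692 0.2059 0.06  ] -26.493043700918943 [np.float64(0.015050526478829465), np.float64(0.049957644426604025)]
2 rows from [0.4197 0.2181 0.2075] -117.1
[-0.59, -2.5, 4.37, -0.6, -0.57, -2.5, 4.37, -0.6]
```

step_arm(
  motion=[-0.6, -2.5, 2, -0.6, -0.6, -2.5, 3, -0.5, 0, 0, 3, 0, 0, 0, 2, 0, 0, 0, 0, 0, 0, 0, 0, 0],
  hand=0.4,
)

```text
time: 17.25
ee_pos: [0.4702, 0.2071, 0.1081]
tool_rot: [-1.666, 2.662, -0.0]
ft_force: [1.3, -0.6, -0.1]
width: 0.0518
```

Run:
```python
from h import *
plan([.4694,.206,.026],-116,n=1)
c,Tc=cam("wrist","w13.png")
plan([.4694,.206,.026],-116,n=1)
```

```text
1 rows from [0.4702 0.2071 0.1081] -115.9
[0.14, 0.03, 8.21, 0.1]
1 rows from [0.4703 0.2074 0.1082] -115.9
[0.17, 0.03, 8.22, 0.1]
```

View pics/w13.png

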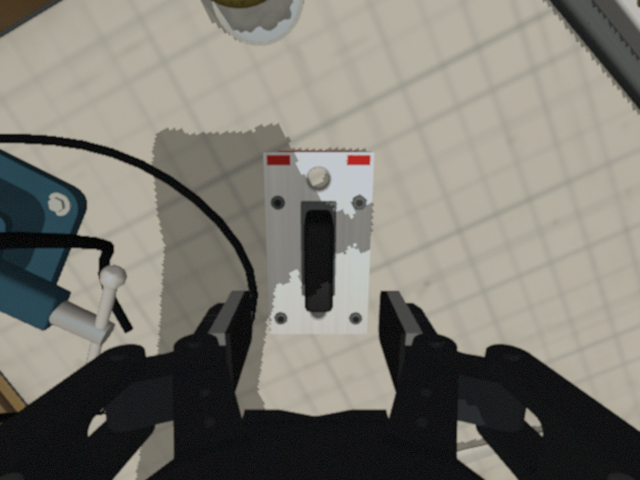

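step_arm(
  motion=[0.15, 0, 2, 0.1, 0, 0, 2.5, 0, 0, 0, 2, 0, 0, 0, 1, 0, 0, 0, 0.7, 0, 0, 0, 0, 0, 0, 0, 0, 0],
)

```text
time: 18.18
ee_pos: [0.4693, 0.2063, 0.0258]
tool_rot: [-1.665, 2.663, -0.0]
ft_force: [-0.2, 0.7, -0.2]
width: 0.0511
```

Run:
```python
from h import *
plan([.4694,.206,.026],-116,n=1);print(bot.read_state()["ft_force"])
c,Tc=cam("wrist","w14.png")
```

```text
1 rows from [0.4693 0.2063 0.0258] -116.0
[0.02, -0.02, -0.02, 0.0]
[-0.1671  0.6702 -0.211 ]
```

View pics/w14.png

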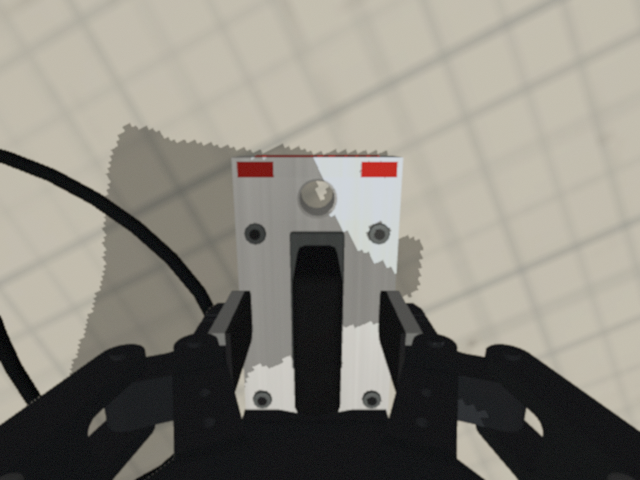

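step_arm(
  motion=[0, 0, 0, 0, 0, 0, 0, 0, 0, 0, 0, 0, 0, 0, 0, 0, 0, 0, 0, 0, 0, 0, 0, 0],
  hand=1,
  squeeze=70,
)

```text
time: 18.98
ee_pos: [0.4691, 0.2062, 0.0256]
tool_rot: [-1.665, 2.663, 0.0]
ft_force: [-0.5, 0.0, 5.2]
width: 0.0149
```

step_arm(
  motion=[0, 0, -0.5, 0, 0, 0, -1.5, 0, 0, 0, -3, 0, 0, 0, -3, 0, 0, 0, -2, 0, 0, 0, 0, 0],
)

```text
time: 19.73
ee_pos: [0.4692, 0.2066, 0.126]
tool_rot: [-1.666, 2.662, -0.0]
ft_force: [0.8, -0.1, -3.5]
width: 0.0151
```

Run:
```python
from h import *
print(bot.read_state()["ft_force"],bot.read_state()["width"])
c,Tc=cam("wrist","w15.png")
p=np.array([.5973,-.0062])-.044*np.array([np.cos(np.radians(21.77)),np.sin(np.radians(21.77))]);print(p)
plan([*p,.13],-68.23,n=8)
```

```text
[ 0.8088 -0.1177 -3.53  ] 0.015107825816232285
[ 0.5564 -0.0225]
8 rows from [0.4684 0.2066 0.1251] -115.9
[2.09, -2.24, -0.06, -6.0, 2.32, -2.01, -0.06, -6.0, 2.51, -1.76, -0.06, -6.0, 2.68, -1.49, -0.06, -6.0, 2.82, -1.2, -0.06, -6.0, 2.93, -0.9, -0.06, -6.0, 3.01, -0.59, -0.06, -6.0, 3.05, -0.28, -0.06, -6.0]
```

View pics/w15.png

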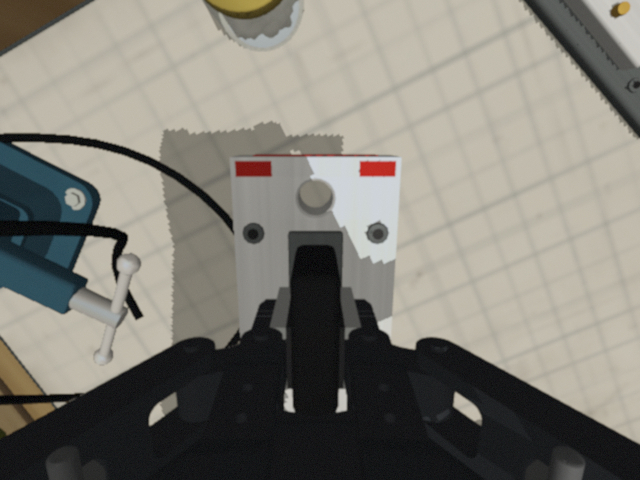

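step_arm(
  motion=[2.1, -2.2, -1, -6, 2.3, -2, -1, -6, 2.5, -1.8, 0, -6, 2.7, -1.5, 0, -6, 2.8, -1.2, 0, -6, 2.9, -0.9, 0, -6, 3, -0.6, 0, -6, 3, -0.3, 0, -6, 0, 0, 0, 0, 0, 0, 0, 0],
)

```text
time: 21.02
ee_pos: [0.5561, -0.0207, 0.1441]
tool_rot: [2.604, -1.756, -0.005]
ft_force: [-0.6, 0.2, -3.2]
width: 0.0152
```

Run:
```python
from h import *
import pickle
print(bot.read_state()["ft_force"],bot.read_state()["width"])
c,Tc=cam("wrist","w16.png")
M=np.array(c["T_tool_cam"]);pickle.dump((c,Tc,M),open("w16.pkl","wb"))
T=tool();print(T[:3,3],ang(T),bot.read_state()["joint_pos"])
plan([.5564,-.0225,.095],-68.23,n=1)
print("hole in tool",atz(c,M,316.5,195.5,.0056), "far mid edge",atz(c,M,316,156,.0056))
```

```text
[-0.5957  0.2186 -3.1794] 0.015239837749289449
[ 0.5562 -0.0201  0.1442] -67.93659694783763 [-0.4907  0.5865  0.6319  2.0765 -0.567   0.6561 -0.6606]
1 rows from [ 0.5562 -0.0201  0.1442] -67.9
[0.24, 0.06, 4.92, 0.3]
hole in tool [-0.     -0.0462  0.0056] far mid edge [-0.0002 -0.0613  0.0056]
```

View pics/w16.png

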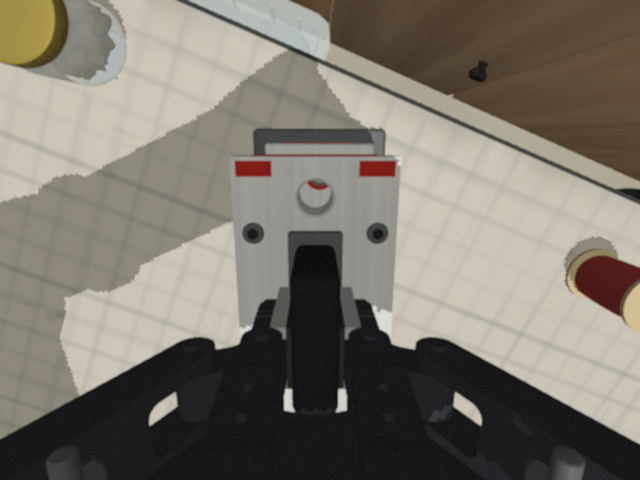

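step_arm(
  motion=[0.24, 0.1, 2, 0.3, 0, 0, 2, 0, 0, 0, 1.9, 0, 0, 0, 0, 0, 0, 0, 0, 0],
)

```text
time: 21.7
ee_pos: [0.5576, -0.0238, 0.0865]
tool_rot: [-2.601, 1.762, -0.001]
ft_force: [1.0, 0.8, -3.4]
width: 0.0151
```

Run:
```python
from h import *
import pickle
print(bot.read_state()["ft_force"],bot.read_state()["width"])
c,Tc=cam("wrist","w17.png")
M=np.array(c["T_tool_cam"]);pickle.dump((c,Tc,M),open("w17.pkl","wb"))
T=tool();print(T[:3,3],ang(T))
plan([.5564,-.0225,.085],-68.23,n=1)
th=np.array([.5973,-.0062])
for z in(.026,.046): print("thick",proj(c,Tc,np.array([*th,z])))
print("hole",proj(c,M,np.array([0,-.044,.0056])),proj(c,M,np.array([0,-.044,.0256])))
a=c["frame"];cv2.imwrite('pics/w17c.png',cv2.resize(a[120:270,220:420],(800,600),interpolation=cv2.INTER_CUBIC))
```

```text
[ 0.9593  0.7993 -3.4492] 0.015118937481907777
[ 0.5579 -0.0239  0.0868] -68.24911332236614
1 rows from [ 0.5579 -0.0239  0.0868] -68.2
[-0.19, 0.09, 0.18, -0.0]
thick [313.1205 186.2109]
thick [312.9074 191.1132]
hole [316.6159 201.1135] [316.4578 194.0523]
```

View pics/w17c.png

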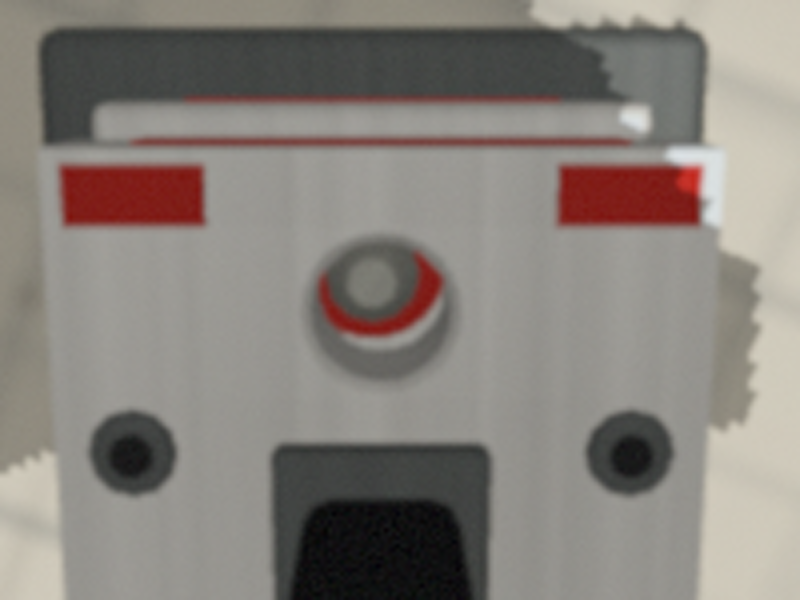

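Run:
```python
from h import *
import pickle
c,Tc,M=pickle.load(open("w17.pkl","rb"))
d=atz(c,M,313.25,190.75,.0865-.046);h=atz(c,M,315,197,.0056)
print(d,h,(d-h)*1000)
print("edge y",atz(c,M,220+380/4,120+147/4,.0056), [atz(c,M,220+u/4,120+150/4,.0056)[0] for u in(40,725)])
print(tool()[:3,3],ang(tool()))
```

```text
[-0.0015 -0.0435  0.0405] [-0.0006 -0.0456  0.0056] [-0.8676  2.0947 34.9   ]
edge y [-0.0006 -0.061   0.0056] [np.float64(-0.03302790763137051), np.float64(0.03224426407156162)]
[ 0.5579 -0.0239  0.0868] -68.24911332236614
```

step_arm(
  motion=[-0.1, 0.2, 0.3, 0, 0, 0, 0.3, 0, 0, 0, 0, 0, 0, 0, 0, 0],
)

```text
time: 22.25
ee_pos: [0.5553, -0.0238, 0.0804]
tool_rot: [-2.6, 1.763, -0.0]
ft_force: [-0.4, -0.4, -2.9]
width: 0.0151
```

Run:
```python
from h import *
import pickle
c,Tc=cam("wrist","w18.png")
M=np.array(c["T_tool_cam"]);pickle.dump((c,Tc,M),open("w18.pkl","wb"))
T=tool();print(T[:3,3],ang(T),bot.read_state()["ft_force"])
a=c["frame"];cv2.imwrite('pics/w18c.png',cv2.resize(a[150:250,260:380],(720,600),interpolation=cv2.INTER_CUBIC))
cam("scene","s18.png");a=cv2.imread('pics/s18.png');cv2.imwrite('pics/s18c.png',cv2.resize(a[200:320,210:370],(800,600),interpolation=cv2.INTER_CUBIC))
```

```text
[ 0.5553 -0.0238  0.0804] -68.2579365438563 [-0.5458 -0.5806 -3.0273]
```

View pics/w18c.png

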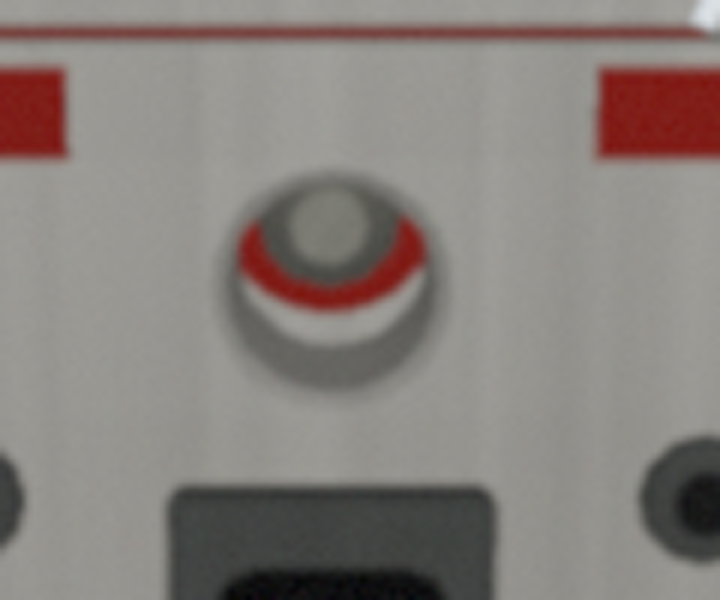

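View pics/s18c.png

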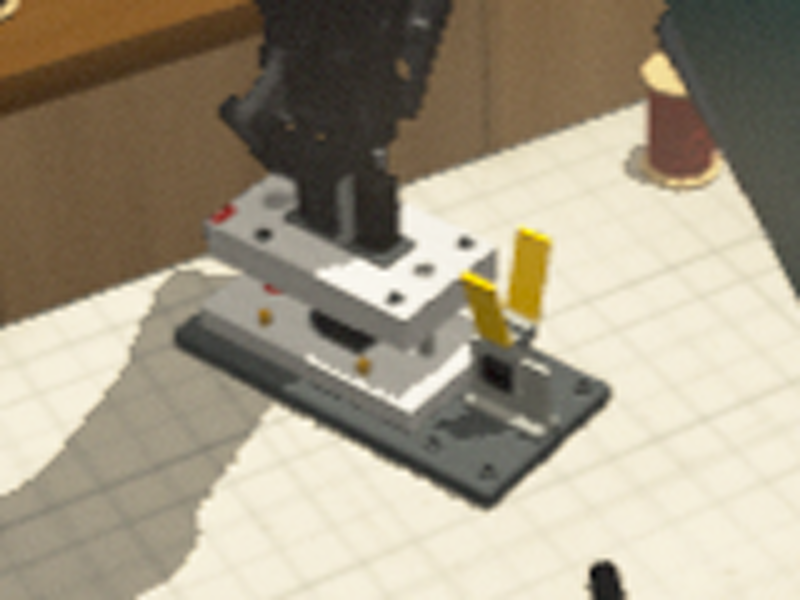

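Run:
```python
from h import *
import pickle
c,Tc,M=pickle.load(open("w18.pkl","rb"))
d=atz(c,M,315,188,.0804-.046);h=atz(c,M,315.2,197.2,.0056)
print(d,h,(d-h)*1000)
r=atz(c,M,315,150+255/6-5/6*0,.0804-.026);print(r)
print(proj(c,M,np.array([h[0],h[1],.0256])),proj(c,M,np.array([h[0],h[1]+.007,.0256])),proj(c,M,np.array([h[0],h[1]-.007,.0256])))
print(tool()[:3,3],ang(tool()))
```

```text
[-0.0007 -0.0456  0.0344] [-0.0006 -0.0455  0.0056] [-0.0963 -0.0557 28.8   ]
[-0.0007 -0.0408  0.0544]
[315.2051 190.5737] [315.2128 206.2226] [315.1973 174.5744]
[ 0.5553 -0.0238  0.0804] -68.2606393058473
```

step_arm(
  motion=[0, 0, 0.5, 0, 0, 0, 0.5, 0, 0, 0, 0.3, 0, 0, 0, 0.3, 0, 0, 0, 0.3, 0, 0, 0, 0, 0],
)

```text
time: 23.1
ee_pos: [0.555, -0.0237, 0.0611]
tool_rot: [2.6, -1.763, -0.001]
ft_force: [0.1, 1.0, -3.9]
width: 0.0152
```

Run:
```python
from h import *
s=bot.read_state();print(s["ft_force"],s["torque"],tool()[:3,3],ang(tool()))
c,Tc=cam("wrist","w19.png")
a=c["frame"];cv2.imwrite('pics/w19c.png',cv2.resize(a[150:250,260:380],(720,600),interpolation=cv2.INTER_CUBIC))
```

```text
[ 0.0865  1.0161 -3.9264] [ 0.0009 -0.0304  0.0016] [ 0.555  -0.0237  0.0611] -68.2590730063146
```

View pics/w19c.png

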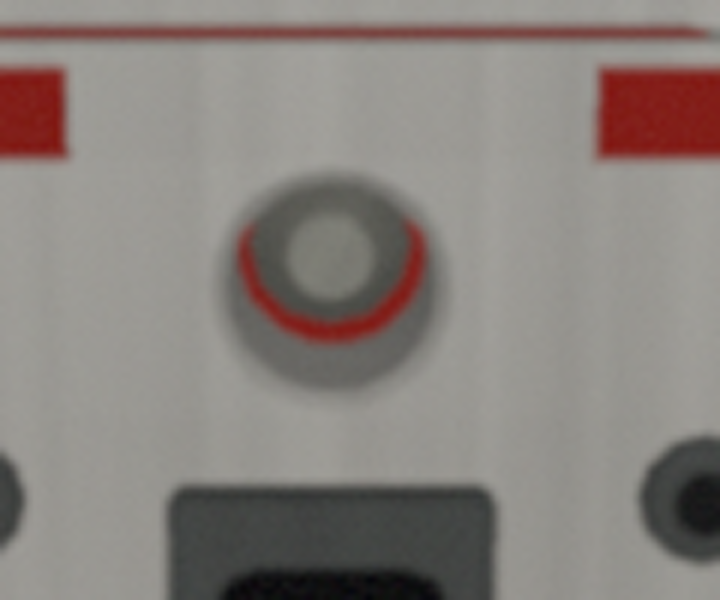

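step_arm(
  motion=[0, 0, 0.3, 0, 0, 0, 0.2, 0, 0, 0, 0.2, 0, 0, 0, 0.1, 0, 0, 0, 0, 0, 0, 0, 0, 0],
)

```text
time: 23.9
ee_pos: [0.5554, -0.0238, 0.0538]
tool_rot: [-2.6, 1.762, -0.0]
ft_force: [-1.8, 0.1, 6.4]
width: 0.0151
```

step_arm(
  motion=[0, 0, 0.1, 0, 0, 0, 0.1, 0, 0, 0, 0.1, 0, 0, 0, 0, 0, 0, 0, 0, 0],
)

```text
time: 24.52
ee_pos: [0.5554, -0.0238, 0.0516]
tool_rot: [-2.599, 1.762, -0.0]
ft_force: [-2.9, 0.8, 12.7]
width: 0.0151
```

step_arm(
  motion=[0, 0, 0.1, 0, 0, 0, 0.1, 0, 0, 0, 0, 0, 0, 0, 0, 0],
)

```text
time: 25.02
ee_pos: [0.5554, -0.0238, 0.0515]
tool_rot: [-2.597, 1.761, 0.001]
ft_force: [-6.3, 3.2, 30.5]
width: 0.015
```

step_arm(
  motion=[0, 0, -0.05, 0, 0, 0, 0, 0, 0, 0, 0, 0],
)

```text
time: 25.4
ee_pos: [0.5554, -0.0237, 0.0515]
tool_rot: [-2.598, 1.762, 0.001]
ft_force: [-5.3, 2.7, 24.9]
width: 0.015
```

Run:
```python
from h import *
s=bot.read_state();print(s["ft_force"],s["torque"],tool(),s["joint_pos"])
cam("wrist","w20.png");cam("top","t20.png")
cam("scene","s20.png");a=cv2.imread('pics/s20.png');cv2.imwrite('pics/s20c.png',cv2.resize(a[200:320,210:370],(800,600),interpolation=cv2.INTER_CUBIC))
```

```text
[-5.3133  2.6942 24.8671] [ 0.249   1.3024 -0.0248] [[ 0.37   -0.929   0.0013  0.5554]
 [-0.929  -0.37    0.0026 -0.0237]
 [-0.0019 -0.0022 -1.      0.0515]
 [ 0.      0.      0.      1.    ]] [-0.3658  0.7106  0.4677  2.1171 -0.7121  0.4712 -0.5368]
```

View pics/s20c.png

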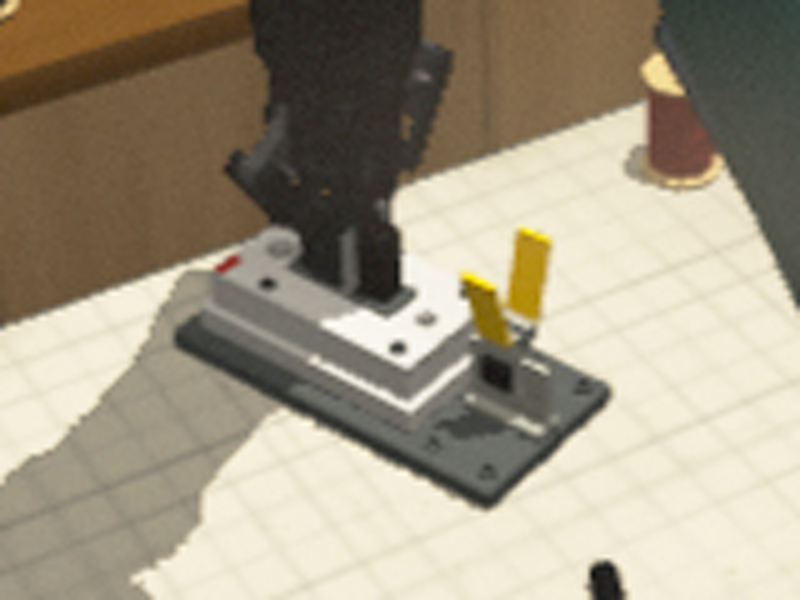

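View pics/w20.png

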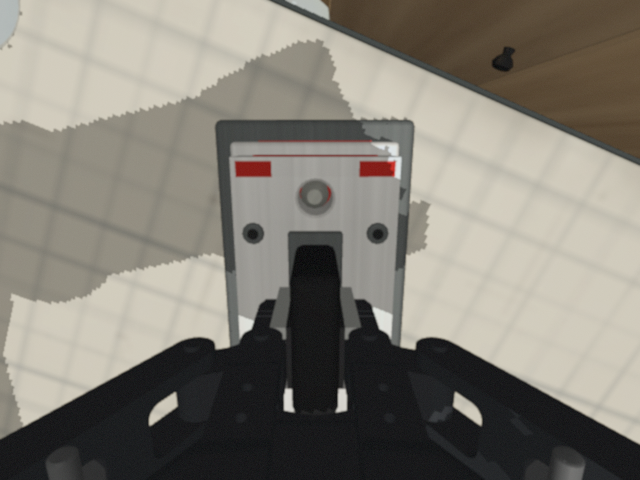

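View pics/t20.png

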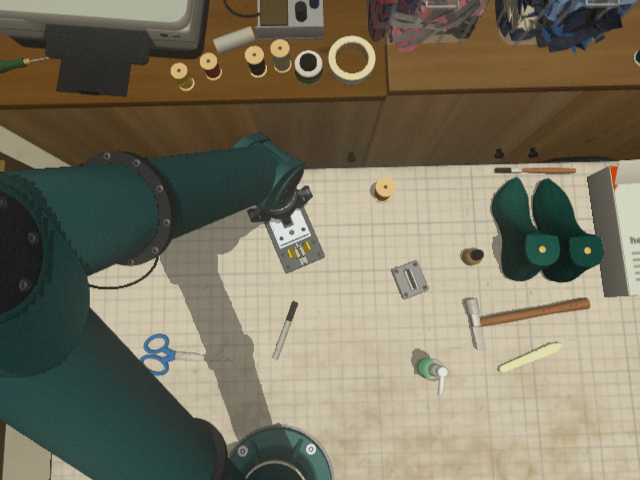

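step_arm(
  motion=[0, 0, -0.05, 0, 0, 0, 0, 0, 0, 0, 0, 0],
)

```text
time: 25.92
ee_pos: [0.5554, -0.0238, 0.0516]
tool_rot: [-2.598, 1.762, 0.0]
ft_force: [-5.4, 1.4, 22.0]
width: 0.0146
```

Run:
```python
from h import *
s=bot.read_state();print(s["ft_force"],s["torque"],tool())
c,T=cam("wrist");a=c["frame"];cv2.imwrite('pics/w21.png',cv2.resize(a[110:250,200:430],(800,487),interpolation=cv2.INTER_CUBIC))
a=cv2.imread('pics/s20.png');cv2.imwrite('pics/s21.png',cv2.resize(a[235:295,240:320],(800,600),interpolation=cv2.INTER_CUBIC))
a=cv2.imread('pics/t20.png');cv2.imwrite('pics/t21.png',cv2.resize(a[200:290,240:350],(733,600),interpolation=cv2.INTER_CUBIC))
```

```text
[-5.3866  1.3512 21.9631] [0.2027 1.0947 0.0478] [[ 0.37   -0.929   0.0012  0.5554]
 [-0.929  -0.37    0.0021 -0.0238]
 [-0.0015 -0.0019 -1.      0.0516]
 [ 0.      0.      0.      1.    ]]
```

View pics/w21.png

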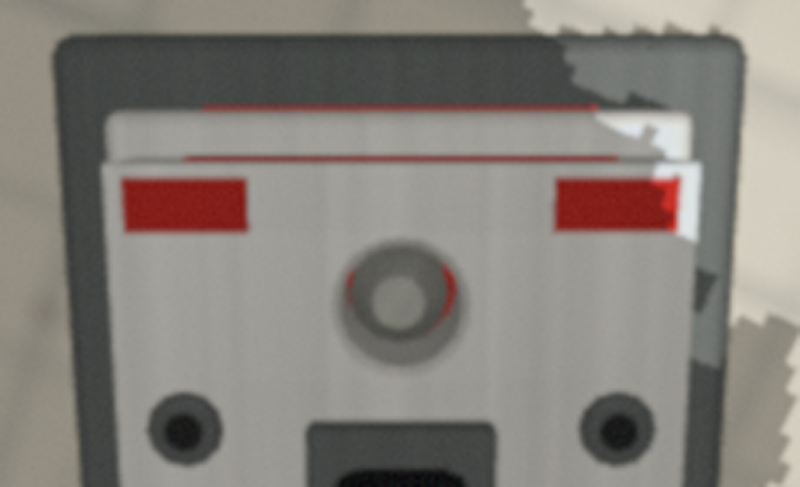

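View pics/s21.png

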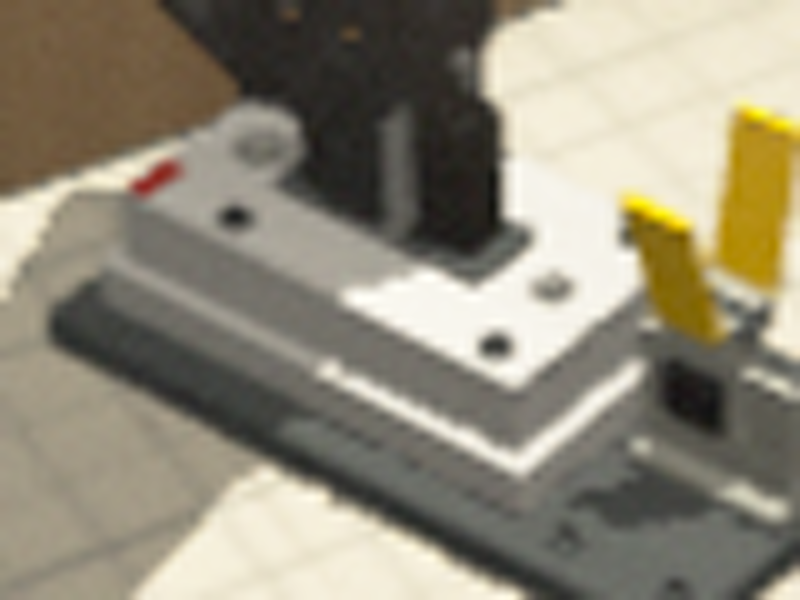

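View pics/t21.png

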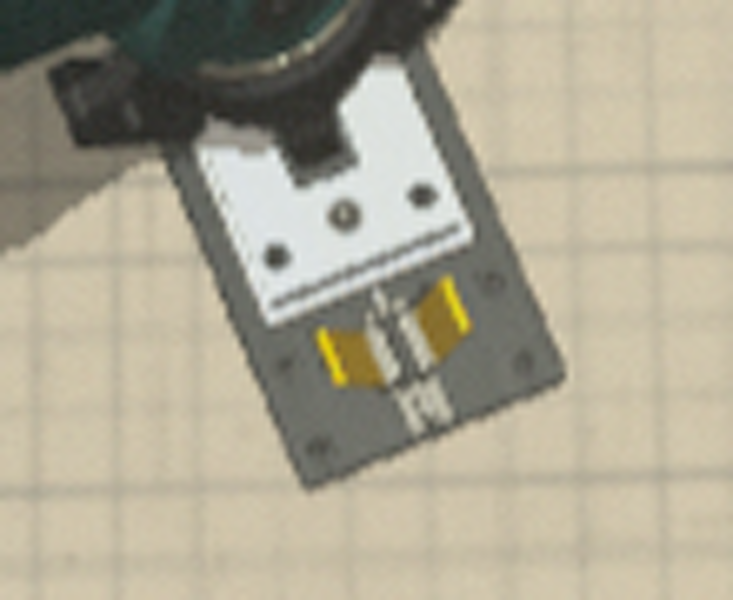

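```bash
python3 -c "
from bench import bot
s=bot.read_state();print(s['time'],s['ft_force'],s['ee_pos'])
print(bot.finish_job())"
```

```text
25.975 [-4.45983488  2.20449206 20.87152437] [ 0.55539188 -0.02378036  0.05155139]
the job is handed in; nothing more can be done
None
```

The job is handed in at about 26 s of the 61 s allowed. The clip is closed on the lower half's tab, and the arm is still gripping the upper half and pressing it shut.

- **Clip:** I squeezed it open with 22 N, carried it over and released it with its pivot about 5 to 6 mm above the tab's top edge. The scene and top pictures show it closed on the tab, jaws well down, and it stayed there afterwards.
- **Upper half:** I set it on the dowels red ends together. Through the wide hole, the thick dowel was within about 0.1 mm of centre before I lowered the plate. The plate came to a firm stop at a TCP height of 51.5 mm, against 51.6 mm worked out for fully shut.
- **Hold:** The last reading was about 21 N upwards on the tool while pressing. The scene and wrist pictures show no gap.

**Other checks that were not perfect:**
- The tool was tilted about 2.5 mrad under the push, which could hide roughly 0.1 to 0.2 mm at one edge; the pictures cannot resolve that.
- There was also a side force of about 5 N.
- The wrist camera put the plate about 1 to 1.5 mm off its nominal place in the grip; I corrected for that from the picture.
- Nothing on the bench appears disturbed in the last pictures, though the arm hid the jar in the final top view. The arm never came near it.

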